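# Walk the heavy fixture block home and close the keeper

## Robot

A 6-joint arm with a two-finger parallel gripper is mounted at the origin on a cart in front of the work surface, level with it; the furniture and walls round the work are solid. World frame = base frame: x ahead of the robot, y to its left, z up, the work surface at z = 0. Lengths are in m, angles in degrees, forces in N, time in s.
With the tool pointing down it reaches from about 0.225 to 0.875 m from the base axis. Payload 3.4 kg.
Tool frame: the origin (TCP) lies midway between the tips of the shut fingers; the grasp point (between the pads) lies 19 mm behind it; z points along the fingers, y is the line along which they close (so a half turn about z gives the same grasp; the last joint's range is limited). The gripper opens to 85 mm and grips with 20 to 120 N. Pads are 22 mm wide; open, the fingers measure 114 mm over their backs; the gripper's body (76 mm by 85 mm) begins 54 mm behind the grasp point. The pads swing forward as they close: fully open they stand 13 mm farther back than shut.
Start: joints at [56.379, 15.808, 86.224, -0, 77.962, -6.933], TCP at [0.258, 0.514, 0.231] pointing down, gripper open.
Joint ranges: [-165.64, 165.64], [-43.16, 119.46], [12.63, 154.43], [-67.54, 247.53], [6.08, 155.33], [-154.97, 154.97]. Speed limits (degrees/s): [147.25, 147.25, 180, 180, 180, 180].

## Interface

Orientations are given as [roll, pitch, yaw] about the fixed x, y, z axes, in that order (R = Rz(yaw) Ry(pitch) Rx(roll)).
In Python, from bench import status, grab_frame, arm gives the robot as it stands.
- The arm moves only by the shell command python3 -m pendant 'ROWS' [FORCE]. ROWS is JSON, a list that holds one entry, the list of rows, each a list of 5 numbers: the closure in counts, from 0 (fully open) to 255 (shut), then the shift along the tool's x, y, z in mm, then the turn about the tool's z in degrees. In form: [[[grip, x, y, z, twist], ...]]. A call has 1 to 10 rows; each row shifts and turns the commanded pose from where the row before left it, along the tool's axes as they then stand; what a row does not reach is not made up. A row lasts 1/10 s, in which the tool goes at most 50 mm and 8.59 degrees, less where a joint would pass 70% of its speed; a pose out of reach is approached as far as the arm can. A call is refused whole if a number of a shift passes 50 or a number of a turn 8.59, either way. A call with a gripper value outside its range is refused whole. The fingers move at their own pace and stop on an object; FORCE is the grip in N (left out, the last holds). Time passes only in rows, so rows that do not move let the fingers close. It gives the time, the measured TCP pose, the force, the opening and the grip force at its end, in the units of the state.
- status.read_state(): the state, without advancing time (a new reading comes with each control period).
- grab_frame(name): name is "side" or "top"; returns a dict with "pixels" (420x560x3 uint8, red, green, blue), "depth" (420x560 float32, m along the optical axis (not along the pixel's ray), 0 where there is no reading), "fx", "fy", "cx", "cy" (pixels), "R" (3x3) and "t" (3): a world point X has camera coordinates R X + t. Camera axes: x right, y down, z forward; pixel columns grow to the right and rows downward; lengths in m; the calibration is good to about 2 mm. A picture is of the moment at which its call begins.
- arm.sign_off(): hands the job in; it is judged then, once.
The state is a dict: "time_s": time; "qpos": joint angles; "dq": joint speeds; "joint_efforts": joint torques, N m; "ee_pos": TCP position; "tcp_rot": TCP orientation; "force": force on the tool from outside, world axes, zero at the start; "torque": the same for the moment, N m; "finger_gap": finger opening in m; "finger_force": force on a finger pad.
Only numpy, scipy, OpenCV 4.12 (cv2) and the standard library are available. Lean on these libraries where they do the work, as an engineer would, in place of code of your own. Each camera call takes 0.05 s, during which the arm holds its last target. There are 200 camera calls.

## Task

Walk the heavy steel block forward against the stop bar by pushing the two ends of its rear face in turn, until both ends of its front face bear firmly on the bar, with the yellow centre lines within about 2 cm of each other. It is too heavy to shove straight: never push on it with more than 25 N. Then swing the red keeper square out over the block by its black peg, and leave everything else on the table alone.

Things in the scene. Friction and masses are not known exactly. Their poses are not given: they have to be found in the camera images.
- block_centre (a point): Centre of the loose heavy steel block: rounded slab, dark top with a yellow centre line, a yellow patch on its rear face at each end; 180 long (its y) x 90 deep (its x) x 40 high, about 4.85 kg, flat on the table. This point is half-way up, 20 above the table. Its +x points from the rear face to the front face, which must meet the stop bar.
- block: The same block; origin at the centre of its underside, same axes. It stands on four pads near its middle. Slid straight it resists with 26 to 31 N; pushed at a yellow patch it yields at 12 to 17 N (more if the finger scrapes along the face: follow the arc) and turns about a point some 45 beyond its middle, so the far end backs off by 0.4 of what the pushed end gains: end with small strides.
- front_left (a point): Left end (the block's +y end) of the block's front face, half-way up: 45 forward and 90 sideways from the block's centre.
- front_right (a point): Right end (the block's -y end) of the block's front face, half-way up: 45 forward and 90 sideways from the block's centre.
- rear_left (a point): Middle of the yellow patch at the left (+y) end of the block's rear face, half-way up (20 above the table), 76 from the centre line: a place to push.
- rear_right (a point): Middle of the yellow patch at the right (-y) end of the block's rear face, half-way up (20 above the table), 76 from the centre line: a place to push.
- stop_face (a point): Middle of the working face of the dark steel stop bar bolted to the table, 20 above the table, under a yellow tick; the bar is rigid, 200 long (this frame's y), 26 thick, 40 high, with two bolt heads on top. The frame's +x points from the block into the bar, square to the face; z is up.
- keeper (a joint): Red strap 20 wide, clear above the block, 45 to 52 above the table, on an upright pivot on top of the bar (13 in +x, 35 in -y from stop_face). 0: along the bar, pointing to the bar's +y; grows as it swings anticlockwise from above, out over the block; 1.57: square across the block; stops at 1.65. Stays where left; 1 to 2 N at the peg turns it.
- keeper_peg (a point): Middle of the upright black peg on the keeper strap's free end: 16 across, 32 high, from 52 to 84 above the table, 54 from the pivot axis; this point is 68 above the table.
- magnet_square: Bystander: red magnetic welding square, 74x90x22, lying flat. Origin: centre of its underside.
- tape_measure: Bystander: yellow tape measure, 62x79x36, lying on its side. Origin: centre of its underside.
- paste_tin: Bystander: round white and blue tin, 69 across, 44 high. Origin: centre of its underside.
- marker: Bystander: white and yellow paint marker, 123 long, 17 thick, lying. Origin: centre of its underside.
- nut: Bystander: steel hex nut, 24x27x14, lying flat. Origin: centre of its underside.
- chalk: Bystander: white soapstone stick, 105x12x9, lying. Origin: centre of its underside.
- stop_bar: The stop bar; origin at the centre of its underside, 13 behind the working face; axes as for stop_face.

How it is judged:
By the outcome, as a careful person would: the job done as asked, in the order asked, and still so for the second after the job is handed in, with the robot touching nothing.
It also fails if it takes over 72 s, if anything falls off the work surface, if the arm or the gripper's body presses on something with over 40 N, if the wrist force passes 120 N, or if a joint passes its speed limit or range.

## Working session

There is one attempt and no reset: what is moved stays moved. The work goes in short steps, Python scripts to look and compute and a shell command to move; the robot and the scene stay as the last step left them, time stands still between calls to the robot, and variables do not carry over. Pictures are saved under pics/ and viewed, at most 10 in all, crops included, and the job is handed in when it is done.

```bash
mkdir -p pics; python3 - <<'E'
from bench import status, grab_frame
import cv2,pickle
for n in("top","side"):
    f=grab_frame(n); cv2.imwrite(f"pics/{n}0.png",f["pixels"][:,:,::-1]); pickle.dump(f,open(n+"0.pkl","wb"))
    print(n,f["R"],f["t"],f["fx"],f["cx"],f["cy"])
print(status.read_state())
E
```

```text
top [[ 0.00218496 -0.99974464  0.02249159]
 [-0.99866821 -0.00334087 -0.05148451]
 [ 0.0515465  -0.02234914 -0.99842049]] [-0.10249133  0.5231177   0.94885014] 411.54901724920467 277.3860821797986 210.46146916636158
side [[-0.97655351 -0.21501849  0.01050206]
 [-0.14812182  0.63572596 -0.75757008]
 [ 0.15621514 -0.7413633  -0.65266935]] [0.5154252  0.20964912 0.83493756] 493.78265180274883 276.73630654969793 209.58769898936848
{'time_s': 0.1, 'qpos': array([ 5.63782636e+01,  1.58440920e+01,  8.62883613e+01,  6.98211449e-04,
        7.79611520e+01, -6.93128297e+00]), 'dq': array([ 0.03742259, -0.04023548, -0.17728124,  0.02132353, -0.07247594,
       -0.14186894]), 'joint_efforts': array([ 1.07763488e-03, -4.17697906e+01, -2.46405011e+01, -3.66622153e-04,
        5.79109619e-03,  1.09235224e-06]), 'ee_pos': array([0.25799981, 0.51334629, 0.23052253]), 'tcp_rot': array([-1.79907161e+02, -1.19738072e-02,  1.53309391e+02]), 'force': array([-0.68299701,  0.43032711, -0.6768911 ]), 'torque': array([-0.00953409, -0.01284478,  0.03547093]), 'finger_force': 0.0, 'finger_gap': 0.0857768912226929}
```

View pics/top0.png

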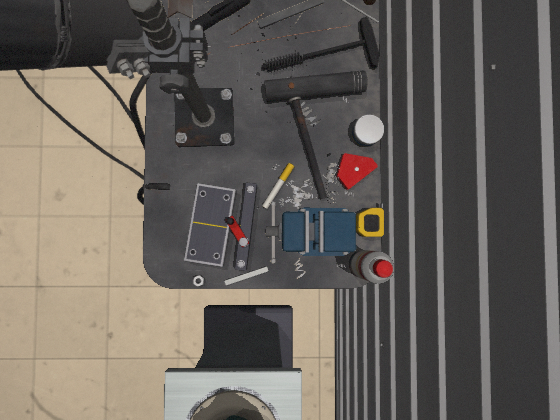

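View pics/side0.png

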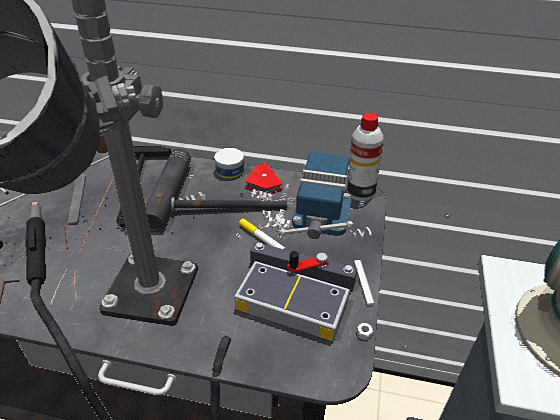

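```bash
cat > h.py <<'E'
import numpy as np
def ray(f,u,v,z):
    d=f["R"].T@np.array([(u-f["cx"])/f["fx"],(v-f["cy"])/f["fy"],1]); c=-f["R"].T@np.array(f["t"])
    return (c+d*(z-c[2])/d[2])
def proj(f,X):
    p=f["R"]@np.array(X)+f["t"]; return f["cx"]+f["fx"]*p[0]/p[2],f["cy"]+f["fy"]*p[1]/p[2]
E
python3 - <<'E'
import pickle,cv2
f=pickle.load(open("top0.pkl","rb"));s=pickle.load(open("side0.pkl","rb"))
cv2.imwrite("pics/c0.png",cv2.resize(f["pixels"][170:290,140:300,::-1],None,fx=5,fy=5,interpolation=cv2.INTER_CUBIC))
cv2.imwrite("pics/c1.png",cv2.resize(s["pixels"][235:345,225:385,::-1],None,fx=5,fy=5,interpolation=cv2.INTER_CUBIC))
E
```

```text
(no output)
```

View pics/c0.png

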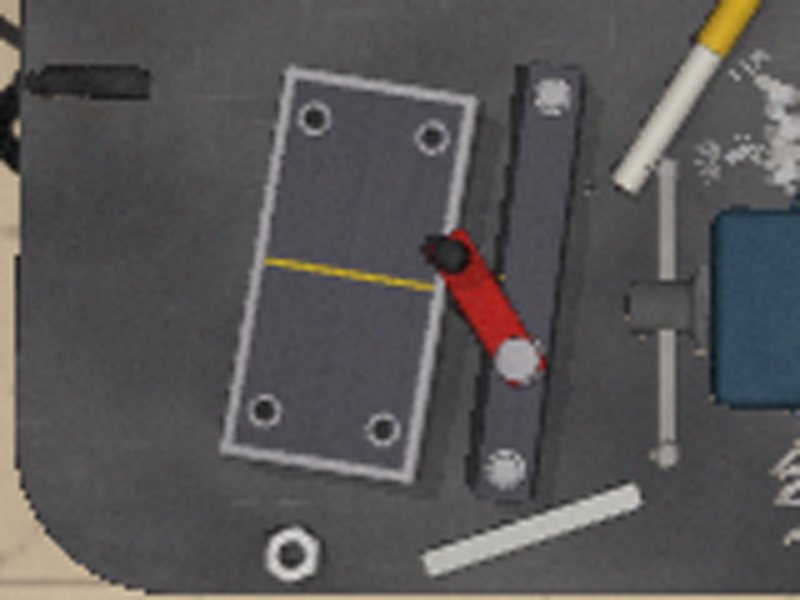

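View pics/c1.png

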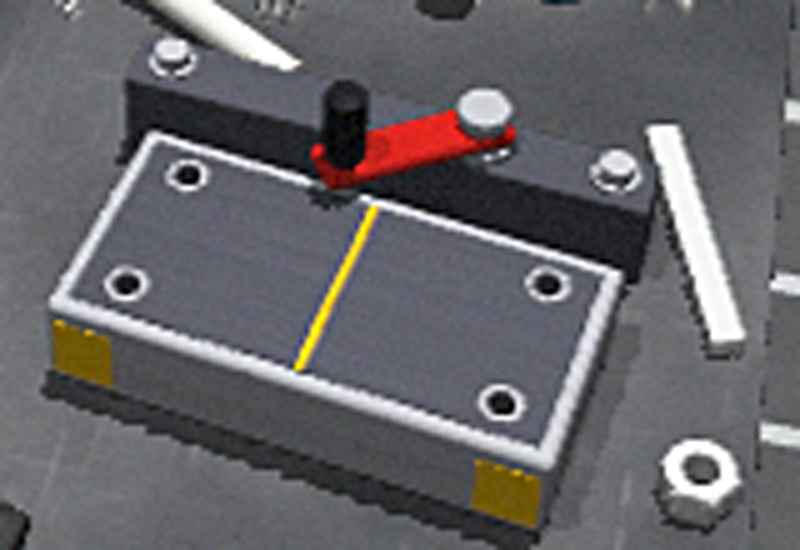

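```bash
python3 - <<'E'
import pickle,numpy as np
from h import *
f=pickle.load(open("top0.pkl","rb"));s=pickle.load(open("side0.pkl","rb"))
T=lambda x,y,z:ray(f,140+(x+.5)/5-.5,170+(y+.5)/5-.5,z)
S=lambda x,y,z:ray(s,225+(x+.5)/5-.5,235+(y+.5)/5-.5,z)
print("cam",-f["R"].T@f["t"])
for n,a,b in(("rf",(289,68),(52,300)),("ff",(478,97),(152,135)),("rn",(222,453),(545,465)),("fn",(410,482),(618,272)),("yl r",(267,262),(298,368)),("yl f",(433,287),(374,207)),("bar far",(517,65),(128,80)),("bar near",(470,488),(650,210)),("tick",(502,278),None)):
    print(n,T(*a,.04).round(4),S(*b,.04).round(4) if b else "")
print("peg",T(440,246,.084),S(347,90,.084)); print("piv",T(518,358,.06),S(486,105,.06))
print("patches",S(82,352,.02),S(508,493,.02))
print("nut",T(292,552,.014))
E
```

```text
cam [ 0.47373505 -0.0795115   0.97658907]
rf [0.5836 0.0818 0.04  ] [0.583  0.0812 0.04  ]
ff [ 0.5708 -0.0042  0.04  ] [ 0.5689 -0.0007  0.04  ]
rn [0.4091 0.1098 0.04  ] [0.4106 0.1108 0.04  ]
fn [0.3962 0.0252 0.04  ] [0.3963 0.0257 0.04  ]
yl r [0.4953 0.0907 0.04  ] [0.4956 0.0907 0.04  ]
yl f [0.4841 0.0156 0.04  ] [0.4838 0.0153 0.04  ]
bar far [ 0.5855 -0.0218  0.04  ] [ 0.5845 -0.0258  0.04  ]
bar near [ 0.3935 -0.0019  0.04  ] [ 0.3884 -0.0052  0.04  ]
tick [ 0.4883 -0.0156  0.04  ] 
peg [0.5013876  0.00823888 0.084     ] [0.49733629 0.00339077 0.084     ]
piv [ 0.45253458 -0.02433458  0.06      ] [ 0.45106022 -0.02364325  0.06      ]
patches [0.57212339 0.0851453  0.02      ] [0.42114751 0.1097036  0.02      ]
nut [0.36180008 0.08221101 0.014     ]
```

```bash
python3 - <<'E'
import pickle,numpy as np
f=pickle.load(open("top0.pkl","rb"));C=-f["R"].T@f["t"]
for u,v in((150,60),(115,55),(180,85),(205,112),(40,30),(160,186),(145,186),(150,20)):
    d=np.median(f["depth"][v-1:v+2,u-1:u+2]);print(u,v,(C+f["R"].T@np.array([(u-f["cx"])/f["fx"],(v-f["cy"])/f["fy"],1])*d).round(3))
E
python3 -m pendant '[[[255,0,0,0,7.7],[255,0,0,0,7.7],[255,0,0,0,7.7],[255,0,0,0,7.7],[255,0,0,0,7.7],[255,0,0,0,7.7],[255,0,0,0,7.7],[255,0,0,0,7.7],[255,0,0,0,7.7],[255,0,0,0,0]]]' 40
```

```text
150 60 [0.715 0.088 0.404]
115 55 [0.707 0.124 0.438]
180 85 [0.682 0.047 0.397]
205 112 [0.734 0.059 0.088]
40 30 [0.707 0.186 0.505]
160 186 [0.579 0.171 0.022]
145 186 [ 0.581  0.212 -0.001]
150 20 [0.727 0.063 0.493]
time_s: 1.1
ee_pos: [0.2581, 0.5135, 0.2308]
tcp_rot: [-180.0, 0.1, 84.0]
force: [0.5, 0.7, -0.2]
finger_gap: -0.0002
finger_force: 0.0
```

```bash
python3 -m pendant '[[[255,-40,22,0,0],[255,-40,22,0,0],[255,-40,22,0,0],[255,-40,22,0,0],[255,-40,22,0,0],[255,-40,22,0,0],[255,-40,22,0,0],[255,-40,22,0,0],[255,-38,22,0,0],[255,0,0,0,0]]]'
```

```text
time_s: 2.1
ee_pos: [0.42, 0.1326, 0.2313]
tcp_rot: [179.9, 0.1, 83.8]
force: [-1.0, 0.2, -0.1]
finger_gap: 0.0004
finger_force: 0.0
```

```bash
python3 -m pendant '[[[255,4,0,30,3],[255,0,0,40,0],[255,0,0,40,0],[255,0,0,40,0],[255,0,0,40,0],[255,0,0,20,0],[255,0,0,0,0]]]'
python3 -m pendant '[[[255,-4,0,0,0],[255,-3,0,0,0],[255,-1,0,0,0],[255,0,0,0,0]]]'
```

```text
time_s: 2.8
ee_pos: [0.4153, 0.1412, 0.0188]
tcp_rot: [-179.6, 0.1, 81.2]
force: [0.2, -0.5, -0.1]
finger_gap: 0.0002
finger_force: 0.0
time_s: 3.2
ee_pos: [0.4178, 0.1331, 0.0224]
tcp_rot: [179.9, -0.0, 81.0]
force: [0.4, 0.8, -0.1]
finger_gap: 0.0002
finger_force: 0.0
```

```bash
python3 -m pendant '[[[255,-4,0,0,0],[255,-3,0,0,0],[255,-1,0,0,0],[255,-1,0,0,0],[255,-1,0,0,0]]]'
python3 -m pendant '[[[255,-1,0,0,0],[255,-1,0,0,0],[255,-1,0,0,0]]]'
```

```text
time_s: 3.7
ee_pos: [0.4155, 0.1232, 0.0213]
tcp_rot: [-180.0, -0.0, 81.0]
force: [0.3, 0.1, 0.6]
finger_gap: -0.0001
finger_force: 0.0
time_s: 4.0
ee_pos: [0.4151, 0.1213, 0.0213]
tcp_rot: [180.0, -0.1, 80.9]
force: [-0.4, 8.0, -0.4]
finger_gap: -0.0004
finger_force: 3.8
```

```bash
python3 -m pendant '[[[255,-1,-0.3,0,-0.4],[255,-1,-0.3,0,-0.4],[255,-1,-0.35,0,-0.45]]]'
python3 -m pendant '[[[255,-1,-0.35,0,-0.45],[255,-1,-0.35,0,-0.45],[255,-1,-0.35,0,-0.45]]]'
```

```text
time_s: 4.3
ee_pos: [0.4143, 0.1201, 0.0214]
tcp_rot: [179.9, -0.3, 82.1]
force: [-0.2, 12.4, -2.0]
finger_gap: 0.0001
finger_force: 6.1
time_s: 4.6
ee_pos: [0.4126, 0.1173, 0.0214]
tcp_rot: [180.0, -0.3, 83.4]
force: [0.4, 12.6, -1.7]
finger_gap: -0.0003
finger_force: 6.3
```

```bash
python3 -m pendant '[[[255,-1.5,-0.5,0,-0.7],[255,-1.5,-0.5,0,-0.7],[255,-1.5,-0.5,0,-0.7],[255,-1.5,-0.5,0,-0.7]]]'
python3 -m pendant '[[[255,-1.5,-0.5,0,-0.7],[255,-1.5,-0.5,0,-0.7],[255,-1.5,-0.5,0,-0.7],[255,0,0,0,0]]]'
```

```text
time_s: 5.0
ee_pos: [0.4095, 0.1117, 0.0213]
tcp_rot: [-180.0, -0.3, 86.2]
force: [-0.9, 13.8, 0.3]
finger_gap: -0.0001
finger_force: 6.7
time_s: 5.4
ee_pos: [0.4073, 0.1071, 0.0213]
tcp_rot: [-179.9, -0.3, 88.3]
force: [-1.2, 13.5, -0.1]
finger_gap: 0.0001
finger_force: 6.4
```

```bash
python3 -m pendant '[[[255,12,0,0,1],[255,0,40,0,0],[255,0,40,0,0],[255,0,40,0,0],[255,0,36,0,0],[255,0,0,0,0]]]'
python3 -m pendant '[[[255,-4,0,0,0],[255,-3,0,0,0],[255,-1,0,0,0],[255,-1,0,0,0]]]'
```

```text
time_s: 6.0
ee_pos: [0.5708, 0.1092, 0.0216]
tcp_rot: [179.6, -0.0, 87.5]
force: [-0.5, -0.2, 0.2]
finger_gap: 0.0002
finger_force: 0.0
time_s: 6.4
ee_pos: [0.5618, 0.102, 0.0209]
tcp_rot: [-179.9, -0.2, 87.4]
force: [-0.7, 7.8, -4.4]
finger_gap: 0.0002
finger_force: 3.8
```

```bash
python3 - <<'E'
from bench import grab_frame
import cv2,pickle
s=grab_frame("side"); pickle.dump(s,open("s1.pkl","wb"))
cv2.imwrite("pics/c2.png",cv2.resize(s["pixels"][225:345,225:385,::-1],None,fx=5,fy=5,interpolation=cv2.INTER_CUBIC))
E
```

```text
(no output)
```

View pics/c2.png

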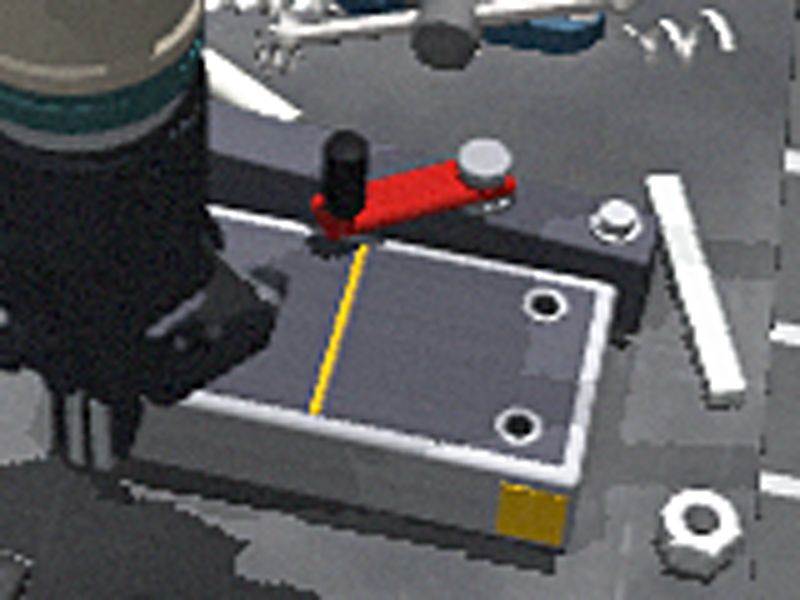

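```bash
python3 - <<'E'
import pickle
from h import *
s=pickle.load(open("s1.pkl","rb"))
for a in((317,410),(362,245),(612,288),(575,472)): print(ray(s,225+(a[0]+.5)/5-.5,225+(a[1]+.5)/5-.5,.04).round(4))
E
python3 -m pendant '[[[255,-1,0.3,0,0.4],[255,-1,0.3,0,0.4],[255,-1.5,0.5,0,0.7],[255,-1.5,0.5,0,0.7]]]'
python3 -m pendant '[[[255,-1.5,0.5,0,0.7],[255,-1.5,0.5,0,0.7],[255,-1.5,0.5,0,0.7],[255,-1.5,0.5,0,0.7]]]'
```

```text
[0.4901 0.086  0.04  ]
[0.489  0.0107 0.04  ]
[0.4001 0.0108 0.04  ]
[0.4032 0.0919 0.04  ]
time_s: 6.85
ee_pos: [0.5633, 0.0991, 0.021]
tcp_rot: [-179.9, -0.3, 85.2]
force: [-0.2, 12.3, -3.9]
finger_gap: 0.0001
finger_force: 5.9
time_s: 7.25
ee_pos: [0.5659, 0.0928, 0.021]
tcp_rot: [-180.0, -0.3, 82.4]
force: [1.9, 10.8, -4.2]
finger_gap: -0.0001
finger_force: 5.7
```

```bash
python3 -m pendant '[[[255,-1.5,0.5,0,0.7],[255,-1.5,0.5,0,0.7],[255,-1.5,0.5,0,0.7],[255,-1.5,0.5,0,0.7]]]'
python3 -m pendant '[[[255,-1.5,0.5,0,0.7],[255,-1.5,0.5,0,0.7],[255,0,0,0,0]]]'
```

```text
time_s: 7.65
ee_pos: [0.5678, 0.0864, 0.0211]
tcp_rot: [179.9, -0.3, 79.6]
force: [3.7, 10.2, -6.9]
finger_gap: -0.0001
finger_force: 5.5
time_s: 7.95
ee_pos: [0.5686, 0.0829, 0.021]
tcp_rot: [179.9, -0.3, 78.2]
force: [3.4, 9.7, -7.2]
finger_gap: 0.0001
finger_force: 5.0
```

```bash
python3 -m pendant '[[[255,14,0,0,-1.5],[255,0,-40,0,0],[255,0,-40,0,0],[255,0,-40,0,0],[255,0,-32,0,0],[255,0,0,0,0]]]'
python3 - <<'E'
from bench import grab_frame
import cv2,pickle
s=grab_frame("side"); pickle.dump(s,open("s2.pkl","wb"))
cv2.imwrite("pics/c3.png",cv2.resize(s["pixels"][225:345,225:385,::-1],None,fx=5,fy=5,interpolation=cv2.INTER_CUBIC))
E
```

```text
time_s: 8.55
ee_pos: [0.4138, 0.1207, 0.0211]
tcp_rot: [-179.6, 0.2, 80.0]
force: [0.1, 0.7, 0.5]
finger_gap: 0.0001
finger_force: 0.0
```

View pics/c3.png

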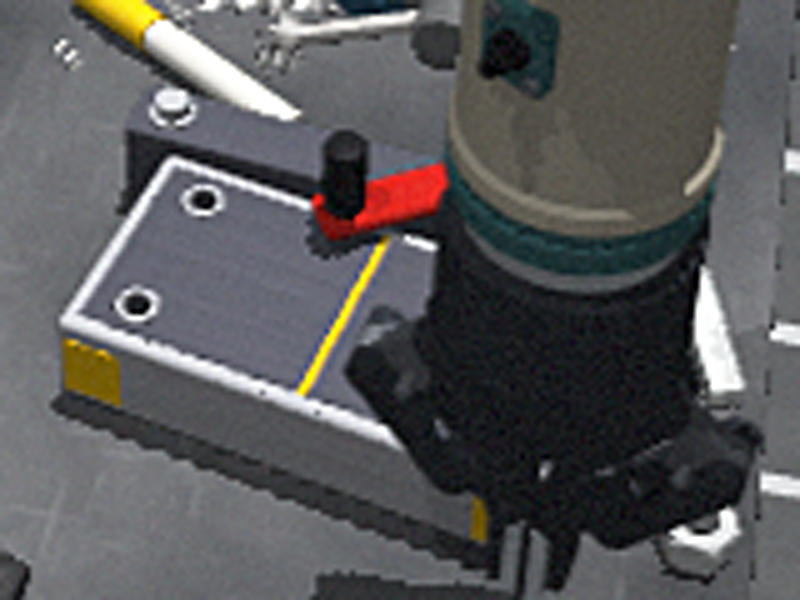

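```bash
cat >> h.py <<'E'
import pickle
c0,n,t=np.array([.488,-.0148]),np.array([-.104,-.9945]),np.array([.9945,-.104])
def rep(fn,pts,u0=225,v0=225):
    s=pickle.load(open(fn,"rb"))
    for a in pts:
        p=ray(s,u0+(a[0]+.5)/5-.5,v0+(a[1]+.5)/5-.5,.04)[:2]; print(a,p.round(4),"gap",(-(p-c0)@n*1000).round(1),"side",((p-c0)@t*1000).round(1))
E
python3 -c "
from h import *
rep('s2.pkl',[(175,158),(68,322),(385,240),(300,393),(128,130),(130,210)])"
python3 -m pendant '[[[255,-3,0,0,0],[255,-1,0,0,0],[255,-1,0,0,0],[255,-1,0,0,0],[255,-1,0,0,0]]]'
```

```text
(175, 158) [ 0.564  -0.0158] gap 6.9 side 75.7
(68, 322) [0.5811 0.0681] gap 92.1 side 84.0
(385, 240) [0.4815 0.0065] gap 20.5 side -8.7
(300, 393) [0.4971 0.0803] gap 95.5 side -0.9
(128, 130) [ 0.5845 -0.0258] gap -0.9 side 97.1
(130, 210) [0.5736 0.013 ] gap 36.5 side 82.2
time_s: 9.1
ee_pos: [0.4203, 0.1135, 0.0212]
tcp_rot: [180.0, -0.0, 79.8]
force: [1.4, 2.5, -0.9]
finger_gap: -0.0003
finger_force: 1.2
```

```bash
python3 -m pendant '[[[255,-1,-0.3,0,0],[255,-1,-0.3,0,-0.3],[255,-1.5,-0.5,0,-0.6],[255,-1.5,-0.5,0,-0.7],[255,-1.5,-0.5,0,-0.7]]]'
python3 -m pendant '[[[255,-1.5,-0.5,0,-0.7],[255,-1.5,-0.5,0,-0.7],[255,-1.5,-0.5,0,-0.7],[255,-1.5,-0.5,0,-0.7],[255,-1.5,-0.5,0,-0.7]]]'
```

```text
time_s: 9.6
ee_pos: [0.4178, 0.11, 0.0214]
tcp_rot: [179.9, -0.3, 81.9]
force: [0.8, 11.9, -2.8]
finger_gap: 0.0003
finger_force: 5.8
time_s: 10.1
ee_pos: [0.4135, 0.1032, 0.0213]
tcp_rot: [-180.0, -0.3, 85.4]
force: [-0.2, 13.0, 0.9]
finger_gap: -0.0001
finger_force: 6.5
```

```bash
python3 -m pendant '[[[255,-1.5,-0.5,0,-0.7],[255,-1.5,-0.5,0,-0.7],[255,-1,-0.3,0,-0.5],[255,-1,-0.3,0,-0.4]]]'
```

```text
time_s: 10.5
ee_pos: [0.4109, 0.0984, 0.0213]
tcp_rot: [-179.9, -0.3, 87.7]
force: [-1.5, 13.8, 0.6]
finger_gap: -0.0002
finger_force: 6.9
```

```bash
python3 -m pendant '[[[255,-1,-0.35,0,-0.45],[255,-1,-0.35,0,-0.45],[255,-1,-0.3,0,-0.4]]]'
python3 -m pendant '[[[255,-0.8,-0.3,0,-0.4],[255,-0.7,-0.2,0,-0.3],[255,-0.5,-0.2,0,-0.2]]]'
```

```text
time_s: 10.8
ee_pos: [0.4095, 0.0955, 0.0213]
tcp_rot: [-179.9, -0.3, 89.0]
force: [-1.4, 14.9, 0.9]
finger_gap: -0.0002
finger_force: 7.2
time_s: 11.1
ee_pos: [0.4092, 0.0952, 0.0213]
tcp_rot: [-180.0, -0.5, 89.7]
force: [-0.8, 23.5, -0.4]
finger_gap: 0.0
finger_force: 11.6
```

```bash
python3 -m pendant '[[[255,12,0,0,1.5],[255,0,40,0,0],[255,0,40,0,0],[255,0,40,0,0],[255,0,36,0,0],[255,0,0,0,0]]]'
python3 - <<'E'
from bench import grab_frame
import cv2,pickle
s=grab_frame("side"); pickle.dump(s,open("s3.pkl","wb"))
E
python3 -m pendant '[[[255,-4,0,0,0],[255,-2,0,0,0],[255,-1,0,0,0],[255,-1,0,0,0]]]'
```

```text
time_s: 11.7
ee_pos: [0.5723, 0.0984, 0.0216]
tcp_rot: [179.6, -0.0, 88.6]
force: [-0.2, 0.2, 0.6]
finger_gap: -0.0002
finger_force: 0.0
time_s: 12.15
ee_pos: [0.5646, 0.0908, 0.0215]
tcp_rot: [-180.0, -0.0, 88.6]
force: [0.5, 0.5, -0.6]
finger_gap: 0.0001
finger_force: 0.0
```

```bash
python3 -m pendant '[[[255,-1,0,0,0],[255,-1,0,0,0],[255,-1,0.3,0,0.4],[255,-1,0.3,0,0.4]]]'
python3 -m pendant '[[[255,-1.2,0.4,0,0.5],[255,-1.2,0.4,0,0.5],[255,-1.2,0.4,0,0.5],[255,-1.2,0.4,0,0.5]]]'
```

```text
time_s: 12.55
ee_pos: [0.5652, 0.0898, 0.0216]
tcp_rot: [-179.9, -0.3, 87.6]
force: [-2.2, 12.4, 2.4]
finger_gap: -0.0002
finger_force: 6.0
time_s: 12.95
ee_pos: [0.5669, 0.0864, 0.0216]
tcp_rot: [-180.0, -0.4, 85.6]
force: [-0.5, 14.0, 2.0]
finger_gap: -0.0002
finger_force: 7.0
```

```bash
python3 -m pendant '[[[255,-1.2,0.4,0,0.5],[255,-1.2,0.4,0,0.5],[255,-1,0.4,0,0.5]]]'
python3 -m pendant '[[[255,-0.8,0.3,0,0.4],[255,-0.7,0.3,0,0.3],[255,-0.7,0.3,0,0.3]]]'
```

```text
time_s: 13.25
ee_pos: [0.5685, 0.0829, 0.0216]
tcp_rot: [180.0, -0.4, 84.1]
force: [0.4, 13.9, 0.6]
finger_gap: -0.0002
finger_force: 7.0
time_s: 13.55
ee_pos: [0.5694, 0.0806, 0.0216]
tcp_rot: [180.0, -0.4, 83.1]
force: [0.4, 13.6, 0.3]
finger_gap: -0.0001
finger_force: 6.9
```

```bash
python3 -m pendant '[[[255,-0.7,0.3,0,0.3],[255,-0.7,0.3,0,0.3],[255,-0.7,0.3,0,0.3]]]'
python3 -m pendant '[[[255,-0.7,0.2,0,0.3],[255,-0.6,0.2,0,0.3],[255,0,0,0,0]]]'
```

```text
time_s: 13.85
ee_pos: [0.5702, 0.0784, 0.0216]
tcp_rot: [179.9, -0.4, 82.2]
force: [0.5, 13.8, -0.8]
finger_gap: -0.0
finger_force: 6.9
time_s: 14.15
ee_pos: [0.5707, 0.0769, 0.0216]
tcp_rot: [179.9, -0.4, 81.6]
force: [2.1, 14.0, -0.3]
finger_gap: -0.0001
finger_force: 6.7
```

```bash
python3 -m pendant '[[[255,-0.7,0.3,0,0.3],[255,-0.6,0.2,0,0.3],[255,-0.6,0.2,0,0.2]]]'

```

```text
time_s: 14.45
ee_pos: [0.571, 0.0762, 0.0217]
tcp_rot: [180.0, -0.6, 80.8]
force: [-0.6, 19.0, 0.2]
finger_gap: -0.0005
finger_force: 9.3
```

```bash
python3 -m pendant '[[[255,12,0,0,-1],[255,0,-40,0,0],[255,0,-40,0,0],[255,0,-40,0,0],[255,0,-33,0,0],[255,0,0,0,0]]]'
python3 -m pendant '[[[255,-4,0,0,0],[255,-2,0,0,0],[255,-1,0,0,0],[255,-1,0,0,0],[255,0,0,0,0]]]'
```

```text
time_s: 15.05
ee_pos: [0.4135, 0.1038, 0.0208]
tcp_rot: [-179.6, 0.1, 82.1]
force: [0.0, -0.3, -0.4]
finger_gap: -0.0003
finger_force: 0.0
time_s: 15.55
ee_pos: [0.4201, 0.0994, 0.0217]
tcp_rot: [-179.9, -0.4, 81.7]
force: [-3.4, 18.5, 5.9]
finger_gap: 0.0002
finger_force: 8.7
```

```bash
python3 -m pendant '[[[255,0,-0.8,0,-0.4],[255,-0.3,-0.4,0,-0.3],[255,-0.5,-0.3,0,-0.3]]]'

```

```text
time_s: 15.85
ee_pos: [0.4196, 0.0987, 0.0218]
tcp_rot: [180.0, -0.4, 82.7]
force: [-2.1, 17.1, 3.9]
finger_gap: -0.0002
finger_force: 8.3
```

```bash
python3 -m pendant '[[[255,-0.5,-0.4,0,-0.3],[255,-0.5,-0.4,0,-0.3],[255,-0.5,-0.3,0,-0.3]]]'

```

```text
time_s: 16.15
ee_pos: [0.4187, 0.0971, 0.0218]
tcp_rot: [179.9, -0.4, 83.6]
force: [-2.1, 16.0, 3.3]
finger_gap: -0.0002
finger_force: 8.0
```

```bash
python3 -m pendant '[[[255,-0.5,-0.3,0,-0.3],[255,-0.5,-0.3,0,-0.3],[255,-0.5,-0.2,0,-0.3]]]'
python3 -m pendant '[[[255,-0.5,-0.2,0,-0.2],[255,-0.4,-0.2,0,-0.2]]]'

```

```text
time_s: 16.45
ee_pos: [0.4178, 0.0956, 0.0218]
tcp_rot: [179.9, -0.4, 84.5]
force: [-0.9, 16.1, 3.8]
finger_gap: -0.0
finger_force: 8.0
time_s: 16.65
ee_pos: [0.4173, 0.0947, 0.0218]
tcp_rot: [179.9, -0.4, 84.9]
force: [-1.4, 16.3, 3.2]
finger_gap: 0.0001
finger_force: 7.9
```

```bash
python3 -m pendant '[[[255,-0.5,-0.2,0,-0.2],[255,-0.4,-0.2,0,-0.2],[255,-0.4,-0.1,0,-0.2]]]'

```

```text
time_s: 16.95
ee_pos: [0.417, 0.0942, 0.0218]
tcp_rot: [179.9, -0.5, 85.4]
force: [-0.3, 21.1, 3.1]
finger_gap: -0.0002
finger_force: 10.3
```

```bash
python3 -m pendant '[[[255,8,0,0,0],[255,0,40,0,0],[255,0,40,0,0],[255,0,40,0,0],[255,0,34,0,0],[255,0,0,0,0]]]'
python3 -m pendant '[[[255,-2,0,0,0],[255,-1,0,0,0],[255,-1,0,0,0],[255,0,0,0,0]]]'
```

```text
time_s: 17.55
ee_pos: [0.5771, 0.0859, 0.0217]
tcp_rot: [179.5, 0.0, 85.8]
force: [0.1, -0.1, 0.1]
finger_gap: 0.0003
finger_force: 0.0
time_s: 17.95
ee_pos: [0.5675, 0.083, 0.0214]
tcp_rot: [-180.0, 0.0, 85.8]
force: [0.4, 0.6, 0.2]
finger_gap: 0.0
finger_force: 0.0
```

```bash
python3 -m pendant '[[[255,-1.5,0,0,0],[255,-1,0,0,0],[255,-0.7,0,0,0],[255,-0.5,0,0,0]]]'
python3 -m pendant '[[[255,-0.5,0.1,0,0.1],[255,-0.5,0.1,0,0.1]]]'
```

```text
time_s: 18.35
ee_pos: [0.5681, 0.0794, 0.0214]
tcp_rot: [180.0, -0.0, 85.8]
force: [-0.7, 0.0, 0.1]
finger_gap: -0.0002
finger_force: 0.0
time_s: 18.55
ee_pos: [0.5682, 0.0786, 0.0213]
tcp_rot: [-180.0, -0.0, 85.6]
force: [-0.7, 0.4, 0.2]
finger_gap: 0.0001
finger_force: 0.8
```

```bash
python3 -m pendant '[[[255,-0.6,0.1,0,0.1],[255,-0.6,0.1,0,0.1],[255,-0.6,0.1,0,0.1]]]'
python3 -m pendant '[[[255,-0.4,0.1,0,0.2],[255,-0.4,0.1,0,0.2],[255,-0.4,0.1,0,0.2]]]'
```

```text
time_s: 18.85
ee_pos: [0.5683, 0.0785, 0.0214]
tcp_rot: [-180.0, -0.2, 85.2]
force: [0.5, 8.9, 0.9]
finger_gap: -0.0004
finger_force: 4.1
time_s: 19.15
ee_pos: [0.5684, 0.0784, 0.0214]
tcp_rot: [-180.0, -0.3, 84.6]
force: [-0.0, 10.1, 1.0]
finger_gap: 0.0001
finger_force: 5.6
```

```bash
python3 -m pendant '[[[255,-0.4,0.1,0,0.1],[255,-0.4,0.1,0,0.1],[255,-0.4,0.1,0,0.1]]]'
python3 -m pendant '[[[255,-0.4,0.1,0,0.1],[255,-0.4,0.1,0,0.1],[255,-0.4,0.1,0,0.1]]]'
```

```text
time_s: 19.45
ee_pos: [0.5685, 0.0783, 0.0214]
tcp_rot: [-180.0, -0.4, 84.2]
force: [-0.7, 15.2, 1.2]
finger_gap: -0.0002
finger_force: 7.3
time_s: 19.75
ee_pos: [0.569, 0.0772, 0.0214]
tcp_rot: [-180.0, -0.4, 83.9]
force: [-0.0, 13.3, 0.3]
finger_gap: 0.0001
finger_force: 7.0
```

```bash
python3 -m pendant '[[[255,-0.3,0.1,0,0.1],[255,-0.3,0.1,0,0.1],[255,-0.3,0.1,0,0.1]]]'
python3 -m pendant '[[[255,-0.3,0.1,0,0.1],[255,-0.3,0.1,0,0.1]]]'
```

```text
time_s: 20.05
ee_pos: [0.5693, 0.0763, 0.0214]
tcp_rot: [-180.0, -0.4, 83.6]
force: [0.2, 13.9, 0.1]
finger_gap: -0.0
finger_force: 7.0
time_s: 20.25
ee_pos: [0.5694, 0.076, 0.0214]
tcp_rot: [-180.0, -0.4, 83.4]
force: [-0.8, 15.3, 0.8]
finger_gap: -0.0
finger_force: 7.9
```

```bash
python3 -m pendant '[[[255,-0.4,0.1,0,0],[255,-0.4,0.1,0,0],[255,0,0,0,0]]]'

```

```text
time_s: 20.55
ee_pos: [0.5694, 0.076, 0.0214]
tcp_rot: [-180.0, -0.5, 83.4]
force: [0.8, 17.5, 1.2]
finger_gap: 0.0003
finger_force: 8.7
```

```bash
python3 -m pendant '[[[255,7,0,0,-0.5],[255,0,-40,0,0],[255,0,-40,0,0],[255,0,-40,0,0],[255,0,-33,0,0],[255,0,0,0,0],[255,0,0,0,0]]]'
python3 -m pendant '[[[255,-1,0,0,0],[255,-1,0,0,0],[255,-0.5,0,0,0],[255,-0.5,0,0,0]]]'
```

```text
time_s: 21.25
ee_pos: [0.4146, 0.0949, 0.0214]
tcp_rot: [-179.7, -0.1, 84.0]
force: [-4.9, 8.5, 2.5]
finger_gap: 0.0002
finger_force: 4.3
time_s: 21.65
ee_pos: [0.4146, 0.0944, 0.0214]
tcp_rot: [-179.6, -0.4, 83.8]
force: [-6.0, 22.4, 7.6]
finger_gap: 0.0006
finger_force: 10.8
```

```bash
python3 -m pendant '[[[255,0,-0.8,0,-0.2],[255,0,-0.5,0,-0.2]]]'

```

```text
time_s: 21.85
ee_pos: [0.4145, 0.0944, 0.0214]
tcp_rot: [-179.8, -0.4, 84.2]
force: [-3.6, 19.8, 4.2]
finger_gap: -0.0
finger_force: 9.8
```

```bash
python3 -m pendant '[[[255,-0.2,-0.4,0,-0.1],[255,-0.2,-0.2,0,0],[255,0,0,0,0]]]'

```

```text
time_s: 22.15
ee_pos: [0.4145, 0.0944, 0.0215]
tcp_rot: [-179.9, -0.5, 84.3]
force: [-2.6, 21.6, 2.9]
finger_gap: -0.0001
finger_force: 10.6
```

```bash
python3 -m pendant '[[[255,10,0,0,0],[255,0,40,0,0],[255,0,40,0,0],[255,0,40,0,0],[255,0,34,0,0],[255,0,0,0,0],[255,0,0,0,0]]]'
python3 -m pendant '[[[255,-2,0,0,0],[255,-0.7,0,0,0],[255,-0.7,0,0,0]]]'
```

```text
time_s: 22.85
ee_pos: [0.5702, 0.085, 0.0208]
tcp_rot: [-179.9, 0.1, 84.6]
force: [-1.3, -0.1, -0.8]
finger_gap: 0.0001
finger_force: 0.0
time_s: 23.15
ee_pos: [0.5687, 0.0821, 0.0214]
tcp_rot: [-180.0, 0.0, 84.6]
force: [0.4, -0.2, 0.5]
finger_gap: -0.0002
finger_force: 0.0
```

```bash
python3 -m pendant '[[[255,-2,0,0,0],[255,-1,0,0,0],[255,-1,0,0,0],[255,-0.6,0,0,0]]]'
python3 -m pendant '[[[255,-0.6,0,0,0],[255,-0.6,0,0,0],[255,-0.6,0,0,0]]]'
```

```text
time_s: 23.55
ee_pos: [0.5693, 0.0775, 0.0214]
tcp_rot: [180.0, -0.0, 84.6]
force: [0.6, -0.1, -0.8]
finger_gap: 0.0001
finger_force: 0.0
time_s: 23.85
ee_pos: [0.5692, 0.0766, 0.0213]
tcp_rot: [180.0, -0.1, 84.6]
force: [0.1, 5.3, 0.3]
finger_gap: -0.0001
finger_force: 2.2
```

```bash
python3 -m pendant '[[[255,-0.6,0,0,0],[255,-0.6,0,0,0.1],[255,-0.5,0.1,0,0.1]]]'
python3 -m pendant '[[[255,-0.4,0.1,0,0.1],[255,-0.4,0.1,0,0.1],[255,-0.3,0.1,0,0]]]'
```

```text
time_s: 24.15
ee_pos: [0.5693, 0.0765, 0.0214]
tcp_rot: [180.0, -0.2, 84.3]
force: [0.5, 10.5, 0.1]
finger_gap: -0.0001
finger_force: 4.9
time_s: 24.45
ee_pos: [0.5693, 0.0764, 0.0214]
tcp_rot: [-180.0, -0.3, 84.1]
force: [0.3, 12.1, 0.4]
finger_gap: 0.0004
finger_force: 6.2
```

```bash
python3 -m pendant '[[[255,-0.4,0.1,0,0],[255,-0.3,0.1,0,0],[255,-0.3,0.1,0,0]]]'
python3 -m pendant '[[[255,-0.3,0.1,0,0],[255,-0.3,0.1,0,0],[255,-0.3,0,0,0],[255,0,0,0,0]]]'
```

```text
time_s: 24.75
ee_pos: [0.5693, 0.0764, 0.0214]
tcp_rot: [-180.0, -0.4, 84.0]
force: [-0.4, 14.6, -0.4]
finger_gap: -0.0001
finger_force: 7.2
time_s: 25.15
ee_pos: [0.5695, 0.076, 0.0214]
tcp_rot: [-180.0, -0.5, 84.0]
force: [0.1, 15.7, 0.0]
finger_gap: 0.0003
finger_force: 8.0
```

```bash
python3 -m pendant '[[[255,-0.4,0,0,0],[255,-0.4,0,0,0],[255,0,0,0,0]]]'
python3 -m pendant '[[[255,-0.3,0,0,0],[255,-0.2,0,0,0],[255,0,0,0,0]]]'
```

```text
time_s: 25.45
ee_pos: [0.5695, 0.076, 0.0214]
tcp_rot: [-180.0, -0.6, 84.0]
force: [1.0, 19.1, 1.1]
finger_gap: -0.0001
finger_force: 9.1
time_s: 25.75
ee_pos: [0.5695, 0.0759, 0.0214]
tcp_rot: [-180.0, -0.6, 84.0]
force: [1.9, 20.3, 0.5]
finger_gap: -0.0003
finger_force: 9.9
```

```bash
python3 -m pendant '[[[255,10,0,0,0],[255,0,-40,0,0],[255,0,-40,0,0],[255,0,-40,0,0],[255,0,-31,0,0],[255,0,0,0,0],[255,0,0,0,0]]]'
python3 -m pendant '[[[255,-1,0,0,0],[255,-1,0,0,0],[255,0,0,0,0]]]'
```

```text
time_s: 26.45
ee_pos: [0.4206, 0.0947, 0.0217]
tcp_rot: [179.9, 0.0, 84.3]
force: [0.9, -0.4, -0.7]
finger_gap: 0.0
finger_force: 0.0
time_s: 26.75
ee_pos: [0.422, 0.0939, 0.0217]
tcp_rot: [179.9, -0.1, 84.1]
force: [-0.6, 6.6, 3.5]
finger_gap: -0.0002
finger_force: 3.1
```

```bash
python3 -m pendant '[[[255,-0.6,-0.1,0,0],[255,-0.6,-0.1,0,0],[255,-0.5,-0.1,0,0],[255,0,0,0,0]]]'
python3 -m pendant '[[[255,-0.5,-0.1,0,0],[255,-0.5,-0.1,0,0],[255,0,0,0,0]]]'
```

```text
time_s: 27.15
ee_pos: [0.422, 0.0938, 0.0218]
tcp_rot: [179.8, -0.3, 84.0]
force: [0.4, 13.9, 4.0]
finger_gap: 0.0002
finger_force: 6.6
time_s: 27.45
ee_pos: [0.4219, 0.0936, 0.0218]
tcp_rot: [179.8, -0.4, 83.9]
force: [0.9, 16.9, 2.7]
finger_gap: -0.0003
finger_force: 8.2
```

```bash
python3 -m pendant '[[[255,-0.4,-0.1,0,0],[255,-0.4,0,0,0],[255,-0.2,0,0,0],[255,0,0,0,0]]]'
```

```text
time_s: 27.85
ee_pos: [0.422, 0.0935, 0.0218]
tcp_rot: [179.8, -0.5, 83.8]
force: [0.3, 22.2, 1.9]
finger_gap: -0.0002
finger_force: 10.3
```

```bash
python3 -m pendant '[[[255,9,0,0,0],[255,0,40,0,0],[255,0,40,0,0],[255,0,40,0,0],[255,0,31,0,0],[255,0,0,0,0],[255,0,0,0,0]]]'
python3 -m pendant '[[[255,-1.5,0,0,0],[255,-1,0,0,0],[255,-0.5,0,0,0],[255,0,0,0,0]]]'
```

```text
time_s: 28.55
ee_pos: [0.5705, 0.0824, 0.0205]
tcp_rot: [-179.9, 0.0, 84.2]
force: [-0.2, 0.5, -1.1]
finger_gap: -0.0
finger_force: 0.0
time_s: 28.95
ee_pos: [0.5693, 0.08, 0.0215]
tcp_rot: [-180.0, 0.0, 84.2]
force: [0.5, -0.4, 0.5]
finger_gap: 0.0001
finger_force: 0.0
```

```bash
python3 -m pendant '[[[255,-2,0,0,0],[255,-1,0,0,0],[255,-1,0,0,0],[255,-0.8,0,0,0],[255,-0.8,0,0,0],[255,-0.6,0,0,0],[255,0,0,0,0]]]'
python3 -m pendant '[[[255,-0.6,0,0,0],[255,-0.6,0,0,0],[255,0,0,0,0]]]'
```

```text
time_s: 29.65
ee_pos: [0.5695, 0.0761, 0.0215]
tcp_rot: [180.0, -0.2, 84.1]
force: [0.7, 7.2, 1.1]
finger_gap: 0.0
finger_force: 3.9
time_s: 29.95
ee_pos: [0.5695, 0.0761, 0.0215]
tcp_rot: [180.0, -0.3, 84.1]
force: [0.6, 10.5, 0.4]
finger_gap: 0.0002
finger_force: 5.7
```

```bash
python3 -m pendant '[[[255,-0.6,0,0,0],[255,-0.5,0,0,0],[255,-0.5,0,0,0],[255,-0.4,0,0,0],[255,0,0,0,0]]]'
python3 -m pendant '[[[255,-0.4,0,0,0],[255,-0.4,0,0,0],[255,0,0,0,0]]]'
```

```text
time_s: 30.45
ee_pos: [0.5695, 0.0759, 0.0215]
tcp_rot: [180.0, -0.5, 84.0]
force: [1.3, 16.6, 0.0]
finger_gap: -0.0001
finger_force: 8.4
time_s: 30.75
ee_pos: [0.5695, 0.0759, 0.0216]
tcp_rot: [179.9, -0.6, 84.0]
force: [1.0, 19.6, 0.2]
finger_gap: -0.0002
finger_force: 9.6
```

```bash
python3 -m pendant '[[[255,10,0,0,0],[255,4,0,-40,0],[255,0,0,-40,0],[120,0,0,-40,0],[120,-40,-32,0,0],[120,-44,-32,0,0],[120,0,0,0,8.5],[120,0,0,0,8.5],[120,0,0,0,8.5],[120,0,0,0,8.5]]]'
python3 -m pendant '[[[120,0,0,0,8.5],[120,0,0,0,8.5],[120,0,0,0,0.5],[120,0,0,0,0]]]'
python3 - <<'E'
from bench import grab_frame
import cv2,pickle
s=grab_frame("side"); pickle.dump(s,open("s4.pkl","wb"))
cv2.imwrite("pics/c4.png",cv2.resize(s["pixels"][225:345,225:385,::-1],None,fx=5,fy=5,interpolation=cv2.INTER_CUBIC))
E
```

```text
time_s: 31.75
ee_pos: [0.5016, 0.0101, 0.1414]
tcp_rot: [180.0, 0.1, 49.8]
force: [0.4, -0.9, -0.8]
finger_gap: 0.0452
finger_force: 0.0
time_s: 32.15
ee_pos: [0.5018, 0.0106, 0.1413]
tcp_rot: [180.0, 0.0, 32.9]
force: [-0.2, -0.2, -0.2]
finger_gap: 0.0452
finger_force: 0.0
```

View pics/c4.png

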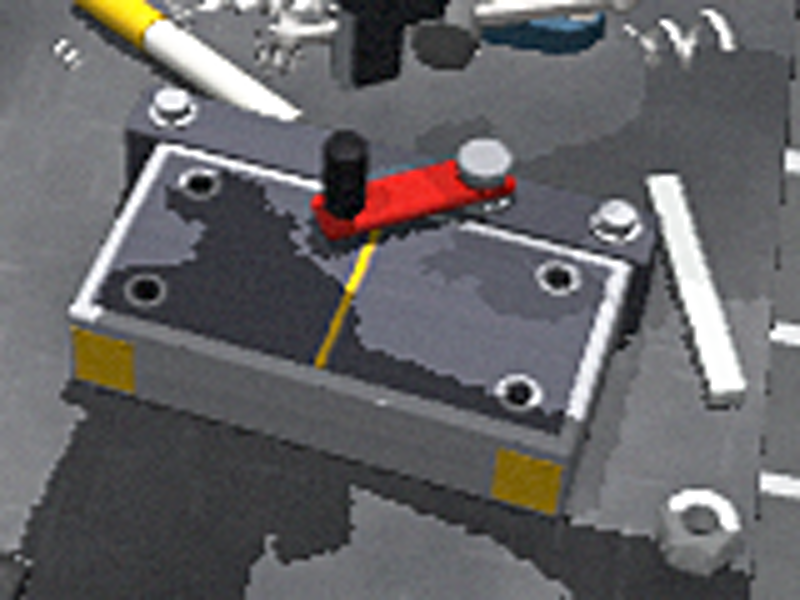

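```bash
python3 -c "
from h import *
rep('s4.pkl',[(165,147),(630,262),(375,232),(320,365)])"
python3 -m pendant '[[[120,-7,2.5,0,0],[120,0,0,30,0],[120,0,0,30,0],[120,0,0,22,0],[120,0,0,0,0]]]'

```

```text
(165, 147) [ 0.5689 -0.0204] gap 2.8 side 81.1
(630, 262) [ 0.3952 -0.0027] gap 2.4 side -93.6
(375, 232) [0.4856 0.0036] gap 18.0 side -4.3
(320, 365) [0.4929 0.0671] gap 82.0 side -3.7
time_s: 32.7
ee_pos: [0.4944, 0.0049, 0.0568]
tcp_rot: [-179.8, 0.3, 32.8]
force: [-0.3, 0.3, -0.1]
finger_gap: 0.0454
finger_force: 0.0
```

```bash
python3 -m pendant '[[[190,0,0,0,0],[220,0,0,0,0],[240,0,0,0,0],[240,0,0,0,0]]]' 20

```

```text
time_s: 33.1
ee_pos: [0.4985, 0.0047, 0.0606]
tcp_rot: [179.9, -0.1, 32.7]
force: [-0.3, -0.1, 2.8]
finger_gap: 0.0149
finger_force: 22.0
```

```bash
python3 -m pendant '[[[240,-0.35,-6.1,0,-6.5],[240,-0.35,-6.1,0,-6.5],[240,-0.35,-6.1,0,-6.5],[240,-0.35,-6.1,0,-6.5]]]'
python3 -m pendant '[[[240,-0.35,-6.1,0,-6.5],[240,-0.35,-6.1,0,-6.5],[240,-0.35,-6.1,0,-6.5],[240,-0.35,-6.1,0,-6.5],[240,0,0,0,0],[240,0,0,0,0]]]'

```

```text
time_s: 33.5
ee_pos: [0.4811, 0.022, 0.0606]
tcp_rot: [179.8, -0.1, 59.0]
force: [-0.7, -0.7, 3.9]
finger_gap: 0.0148
finger_force: 22.1
time_s: 34.1
ee_pos: [0.4575, 0.03, 0.0606]
tcp_rot: [179.9, -0.1, 84.7]
force: [-0.7, 1.4, 6.5]
finger_gap: 0.0153
finger_force: 22.2
```

```bash
python3 -m pendant '[[[150,0,0,0,0],[120,0,0,0,0],[120,0,0,0,0],[120,0,0,-30,0],[120,0,0,-40,0],[120,0,0,-40,0],[120,40,0,0,0],[120,40,0,0,0],[120,40,0,0,0],[120,0,0,0,0]]]'
python3 - <<'E'
from bench import grab_frame
import cv2,pickle
f=grab_frame("top"); pickle.dump(f,open("t5.pkl","wb"))
s=grab_frame("side"); pickle.dump(s,open("s5.pkl","wb"))
r=lambda a:cv2.resize(a[...,::-1],None,fx=4,fy=4,interpolation=cv2.INTER_CUBIC)
import numpy as np
cv2.imwrite("pics/c5.png",np.hstack([r(f["pixels"][175:285,180:280]),r(s["pixels"][235:345,235:335])]))
E
```

```text
time_s: 35.1
ee_pos: [0.4683, 0.1529, 0.1693]
tcp_rot: [180.0, -0.1, 85.0]
force: [0.2, -0.5, 0.1]
finger_gap: 0.0452
finger_force: 0.0
```

View pics/c5.png

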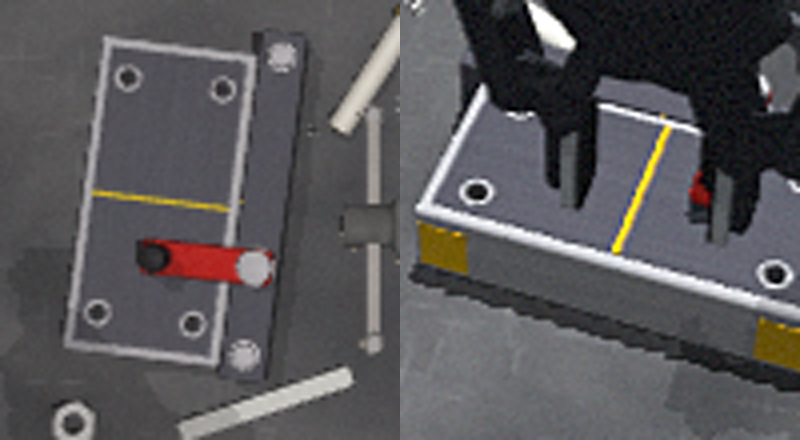

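```bash
python3 -c "
from bench import arm
print(arm.sign_off())"
```

```text
the job is handed in; nothing more can be done
None
```

The job is handed in at about 35 s on the robot's clock. Both ends of the block's front face bear on the stop bar, with the centre lines about 5 mm apart. The keeper is swung square over the block. The highest push I read was about 24 N, nothing else was touched, and the arm is clear.

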